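# Hang the drawplate on its sloping keyhole peg

### The job

Hang the steel drawplate from its wooden rest on the empty peg of the green sloping board: pass the eye over the brass peg head, press the plate flat on the board, and slide it down the slope until the peg sits at the top end of the slot. Feel for the peg rather than forcing the plate (never press it on the easel with more than 50 N), leave it flat and pointing straight down the board, and do not disturb anything else on the bench.

Things in the scene. Friction and masses are not known exactly. Their poses are not given: they have to be found in the camera images.
- drawplate: Steel drawplate, 160 x 44 x 8 mm, 0.4 kg, small dark holes in its top. Origin: centre of its underside; x along its length to the keyhole end (at first roughly away from the robot), z out of its top. The keyhole goes through it: an eight-sided eye 20 mm across at x = +35 mm runs on towards +x as a slot 11 mm wide that ends at x = +66 mm. It starts lying flat, lengthwise on the wooden rest.
- rest: Fixed pale wooden rest, 130 x 28 x 26 mm high, under the drawplate, which overhangs it by about 8 mm on each long side. Origin: centre of its underside, x along its length.
- eye (a point): Centre of the drawplate's eye, at mid thickness (x = +35, z = 4 mm in the plate's frame); axes as the plate's.
- slot_end (a point): Point of the drawplate where the peg's axis lies when it hangs fully home, at the end of the slot, mid thickness (x = +62, z = 4 mm in the plate's frame); axes as the plate's. When hung it lies at about x = 0, z = 4 mm of peg_slot, on the peg across the slope.
- peg_slot (a point): Middle of the dark slot across the green easel's pale strip, on the strip's face, 150 mm above the bench. z out of the board (40 degrees from vertical, to the easel's front), x up the slope, y across. The peg stands along z at x = 0, but is clamped up to 8 mm off, either way along y; how far is not given. Steel neck 8 mm thick to z = 11 mm, flat brass head 16 mm across, z = 11 to 17.5 mm.
- easel: Fixed easel with the green sloping board, 40 degrees from level, rising away from the robot. Origin: centre of its underside. In the frame of peg_slot the green board covers x = -180 to +35 mm, 110 mm wide; down its middle runs the pale strip that the plate lies on, 16 mm proud of the green: 20 mm wide from x = -160 to -22 mm, 28 mm wide from there to +25 mm.
- brass_plate: Brass plate of the same shape as the drawplate, already hanging on the peg of the blue easel, which is otherwise like the green one; leave alone. Origin: centre of its underside, x towards its keyhole.
- doming_block: Steel doming block, 50 mm cube; leave alone. Origin: centre of its underside.
- tin: Red tin, 60 mm wide, 45 mm high; leave alone. Origin: centre of its underside.
- hammer: Hammer lying on the bench, 200 mm long, handle along its x; leave alone. Origin: on its underside, near its middle.
- tool_jar: Green glass jar of gravers, 68 mm wide, 150 mm high with the tools; leave alone. Origin: centre of its underside.
- flux_bottle: Amber bottle, 52 mm wide, 100 mm high; leave alone. Origin: centre of its underside.
- ring_clamp: Wooden ring clamp, 120 x 26 x 24 mm; leave alone. Origin: centre of its underside.
- pitch_bowl: Dark iron pitch bowl, 110 mm wide, 45 mm high; leave alone. Origin: centre of its underside.
Things that resemble listed ones, but are neither listed nor needed, are in the scene too. There is more than one size of the drawplate; the one meant has the size given above.

How it is judged:
At the end, for the whole second after the job is handed in: The drawplate rests on the green easel, flat on the strip (slot_end 0 to 8.5 mm above it, within 0.06 rad), the peg at the end of its slot (slot_end within 6 mm along and 12 mm across the slope of the peg slot's middle), pointing straight down the slope (within 0.2 rad), tail downhill (x of slot_end in the frame of peg_slot between -0.006 and 0.006 m and y of slot_end in the frame of peg_slot between -0.012 and 0.012 m and z of slot_end in the frame of peg_slot between 0 and 0.0085 m and angle between the z axis of drawplate and the z axis of peg_slot, either way round below 0.06 rad and angle between the x axis of drawplate and the x axis of peg_slot, either way round below 0.2 rad and x of drawplate in the frame of peg_slot below -0.04 m and linear speed of drawplate below 0.01 m/s); the robot touches nothing.
It fails at once if the drawplate is forced against the easel or its peg with over 50 N (contact force between drawplate and easel above 50 N).
It fails at once if the hanging brass plate is moved by more than 20 mm (distance of brass_plate from where it was at the start of the episode above 0.02 m).
It fails at once if another loose thing on the bench is moved by more than 20 mm (distance of any of doming_block, tin, hammer, tool_jar, flux_bottle, ring_clamp, pitch_bowl from where it was at the start of the episode above 0.02 m).
It also fails if it takes over 58 s, if anything falls off the work surface, if the arm or the gripper's body presses on something with over 40 N, if the wrist force passes 120 N, or if a joint passes its speed limit or range.

### The arm

A 6-joint arm with a two-finger parallel gripper is mounted at the origin on the work surface. World frame = base frame: x ahead of the robot, y to its left, z up, the work surface at z = 0. Lengths are in m, angles in rad, forces in N, time in s.
With the tool pointing down it reaches from about 0.35 to 0.775 m from the base axis. Payload 7.3 kg.
Tool frame: the origin (TCP) lies at the very end of the fingers, on their centre line; the grasp point (between the pads) lies 19 mm behind it; z points along the fingers, y is the line along which they close (so a half turn about z gives the same grasp; the last joint's range is limited). The gripper opens to 92 mm and grips with 3 to 60 N. Pads are 19 mm wide; open, the fingers measure 130 mm over their backs; the gripper's body (75 mm by 190 mm) begins 47 mm behind the grasp point.
Start: joints at [1.068, 0.342, 1.524, -0, 1.275, -0.146], TCP at [0.183, 0.492, 0.227] pointing down, gripper open.
Joint ranges: [-2.53, 2.53], [-0.77, 2.02], [0.04, 2.7], [-1, 4.14], [0.28, 2.66], [-3.11, 3.11]. Speed limits (rad/s): [2.57, 2.57, 3.14, 3.14, 3.14, 3.14].

### API

Orientations are given as [roll, pitch, yaw] about the fixed x, y, z axes, in that order (R = Rz(yaw) Ry(pitch) Rx(roll)).
In Python, from cell import * gives the robot as it stands.
- The arm moves only by the tool step_arm, never from a script. Its argument "commands" is a list of rows, each a list of 7 numbers: the opening, from 0 (shut) to 1 (fully open), then the shift along the world's x, y, z in cm, then the turn, a rotation vector about the world's x, y, z in rad. A call has 1 to 5 rows; each row is the pose to reach, as a shift and turn from the pose commanded when the call began; what a row does not reach only later rows make up. A row lasts 1/12 s, in which the tool goes at most 41.7 mm and 7.16 degrees, less where a joint would pass 70% of its speed; a pose out of reach is approached as far as the arm can. A call with a gripper value outside its range is refused whole. The fingers move at their own pace and stop on an object; "grip_force" is the grip in N (left out, the last holds). Time passes only in rows, so rows that repeat a pose let the fingers close. It gives the time, the measured TCP pose, the force, the opening and the grip force at its end, in the units of the state.
- observe(): the state, without advancing time (a new reading comes with each control period).
- read_camera(name): name is "scene" or "top"; returns the picture (420x560x3 uint8, red, green, blue); there is no depth.
- camera_model(name): a dict with "vfov" (degrees; the focal length in pixels is half the picture's height over the tangent of half this angle, whatever the lens; pixels are square), "cx", "cy" (the principal point, pixels), "world_to_cam" (4x4, takes a point from world to camera coordinates). Camera axes: x right, y up, looking along -z (the intrinsics and any distortion apply to the point x, -y, -z); pixel columns grow to the right and rows downward; lengths in m; the calibration is good to about 2 mm. A picture is of the moment at which its call begins. camera_model takes no time and is no camera call.
- hand_in(): hands the job in; it is judged then, once.
The state is a dict: "time": time; "qpos": joint angles; "qvel": joint speeds; "joint_efforts": joint torques, N m; "tool_pos": TCP position; "tool_rot": TCP orientation; "contact_force": force on the tool from outside, world axes, zero at the start; "torque": the same for the moment, N m; "opening": finger opening in m; "grip_force": force on a finger pad.
Only numpy, scipy, OpenCV 4.12 (cv2) and the standard library are available. Lean on these libraries where they do the work, as an engineer would, in place of code of your own. Each camera call takes 0.05 s, during which the arm holds its last target. There are 200 camera calls.

## Working session

There is one attempt and no reset: what is moved stays moved. The work goes in short steps, Python scripts to look and compute and a tool call to move; the robot and the scene stay as the last step left them, time stands still between calls to the robot, and variables do not carry over. Pictures are saved under pics/ and viewed, at most 10 in all, crops included, and the job is handed in when it is done.

Besides the shell and the picture viewer there is one more tool, called after "Emit:" as name(argument=value, ...) on one line, values as JSON. step_arm: Moves the arm, as the interface text tells. Its arguments: {"type":"object","properties":{"commands":{"type":"array"},"grip_force":{"type":"number"}},"required":["commands"]}

```bash
mkdir -p pics; python3 - <<'E'
from cell import *
import cv2
for n in("scene","top"):
    im=read_camera(n); cv2.imwrite(f"pics/{n}0.png",im[:,:,::-1]); print(n,camera_model(n))
print(observe())
E
```

```text
scene {'vfov': 53.952369227988406, 'cx': 278.43643677551984, 'cy': 207.04935701314497, 'world_to_cam': array([[-0.88349921,  0.46797953, -0.0205985 ,  0.52546428],
       [-0.3280997 , -0.58683709,  0.74025186,  0.10700476],
       [ 0.33433475,  0.66077029,  0.67201406, -1.38491473],
       [ 0.        ,  0.        ,  0.        ,  1.        ]])}
top {'vfov': 49.323717898565924, 'cx': 287.9523335093024, 'cy': 209.06176629410646, 'world_to_cam': array([[-0.06248032, -0.9980365 , -0.00439981,  0.01864818],
       [ 0.973238  , -0.06190347,  0.22130467, -0.58940031],
       [-0.2211425 ,  0.00954513,  0.97519479, -1.10172017],
       [ 0.        ,  0.        ,  0.        ,  1.        ]])}
{'time': 0.1, 'qpos': array([ 1.06797294e+00,  3.42634817e-01,  1.52487051e+00, -1.63287987e-05,
        1.27540667e+00, -1.45985870e-01]), 'qvel': array([-0.00077629, -0.00207234, -0.00164056, -0.00177778, -0.00094278,
       -0.00039113]), 'joint_efforts': array([ 2.27566947e-03, -4.32002735e+01, -2.44695640e+01,  7.19273603e-02,
        5.26035635e-02, -1.53319439e-05]), 'tool_pos': array([0.18319927, 0.49163358, 0.22614172]), 'tool_rot': array([-3.14028507e+00, -1.76473039e-04,  2.78475979e+00]), 'contact_force': array([ 0.55705183,  0.01308366, -0.11923624]), 'torque': array([-0.022308  , -0.05728351,  0.03840429]), 'grip_force': 0.0, 'opening': 0.09149385154049669}
```

View pics/scene0.png

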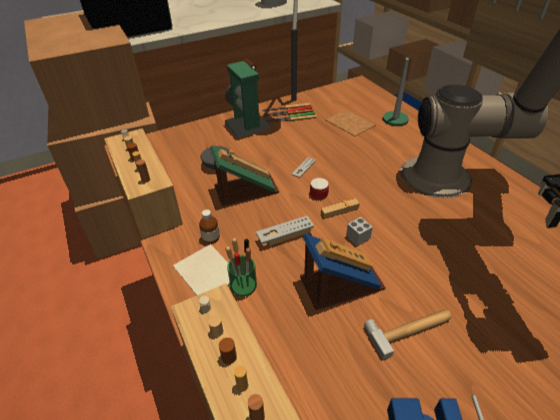

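View pics/top0.png

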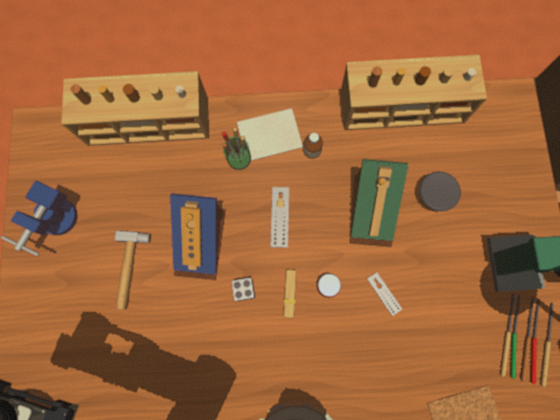

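The pictures show two steel plates. The one on the rest is at top (280,217) and scene (285,231). A smaller one lies on the bench at top (385,293) and scene (305,167). The brass plate hangs on the blue easel at top (191,235). The green easel is at top (380,200). I choose the plate at (280,217), since it is larger and raised on wood; I'll check that in an enlarged crop along with the green easel.

```bash
cat > h.py <<'E'
import numpy as np,cv2
from cell import *
def K(n):
    m=camera_model(n); f=210/np.tan(np.radians(m['vfov']/2)); return f,m['cx'],m['cy'],np.array(m['world_to_cam'])
def ray(n,p):
    f,cx,cy,T=K(n); d=np.array([(p[0]-cx)/f,-(p[1]-cy)/f,-1]); R=T[:3,:3]
    return -R.T@T[:3,3],R.T@d
def onz(n,p,z):
    o,d=ray(n,p); return o+d*(z-o[2])/d[2]
def proj(n,P):
    f,cx,cy,T=K(n); c=T[:3,:3]@np.asarray(P,float)+T[:3,3]; return np.array([cx-f*c[0]/c[2],cy+f*c[1]/c[2]])
def tri(p,q,a="top",b="scene"):
    o1,d1=ray(a,p);o2,d2=ray(b,q)
    s=np.linalg.lstsq(np.c_[d1,-d2],o2-o1,rcond=None)[0]
    A=o1+d1*s[0];B=o2+d2*s[1]; return (A+B)/2,np.linalg.norm(A-B)
E
python3 - <<'E'
from h import *
t=cv2.imread("pics/top0.png");s=cv2.imread("pics/scene0.png")
up=lambda im,x,y,w,h,k:cv2.resize(im[y:y+h,x:x+w],None,fx=k,fy=k,interpolation=cv2.INTER_CUBIC)
a=np.hstack([up(t,255,170,50,90,6),up(t,345,150,70,100,6)[:540]])
cv2.imwrite("pics/c1.png",a)
b=np.hstack([up(s,205,135,80,75,5),up(s,245,205,80,75,5)])
cv2.imwrite("pics/c2.png",b)
# steel plate mask in top
hsv=cv2.cvtColor(t,cv2.COLOR_BGR2HSV)
m=((hsv[...,1]<60)&(hsv[...,2]>110)).astype(np.uint8)
m=cv2.morphologyEx(m,cv2.MORPH_CLOSE,np.ones((5,5)))
for c in cv2.findContours(m,0,2)[0]:
    if cv2.contourArea(c)<200: continue
    r=cv2.minAreaRect(c); bx=cv2.boxPoints(r)
    P=np.array([onz("top",p,.034) for p in bx]); print(np.round(r[0],1),np.round(bx,1).tolist(),np.round(P[:,:2],3).tolist(),np.linalg.norm(P[0]-P[1]),np.linalg.norm(P[1]-P[2]),P.mean(0))
E
```

```text
[242.5 288.7] [[230.89999389648438, 280.20001220703125], [250.8000030517578, 276.8999938964844], [254.1999969482422, 297.29998779296875], [234.3000030517578, 300.6000061035156]] [[0.421, 0.137], [0.426, 0.086], [0.375, 0.08], [0.37, 0.131]] 0.05115857648736567 0.05187516690542624 [0.39806432 0.1085769  0.034     ]
[328.8 284.8] [[313.5, 284.5], [328.5, 269.5], [344.0, 285.0], [329.0, 300.0]] [[0.397, -0.071], [0.433, -0.112], [0.391, -0.148], [0.356, -0.107]] 0.054054106027126445 0.054764412724621105 [ 0.39435464 -0.10953636  0.034     ]
[383.9 293.4] [[366.70001220703125, 278.20001220703125], [376.20001220703125, 271.79998779296875], [401.20001220703125, 308.5], [391.70001220703125, 315.0]] [[0.404, -0.207], [0.419, -0.233], [0.324, -0.285], [0.31, -0.26]] 0.0295850850720266 0.10835117026994585 [ 0.3644922  -0.24617831  0.034     ]
[131.6 236.1] [[114.80000305175781, 239.89999389648438], [115.4000015258789, 230.3000030517578], [148.5, 232.1999969482422], [147.89999389648438, 241.89999389648438]] [[0.543, 0.434], [0.569, 0.433], [0.558, 0.347], [0.533, 0.348]] 0.02542944958949626 0.08665656392238148 [0.55075037 0.39041485 0.034     ]
[279. 217.] [[271.0, 188.0], [287.0, 188.0], [287.0, 246.0], [271.0, 246.0]] [[0.657, 0.022], [0.654, -0.02], [0.499, -0.01], [0.502, 0.031]] 0.04245461013443057 0.1549430380348558 [0.57802853 0.00581246 0.034     ]
[269.9 134.3] [[237.5, 122.0999984741211], [292.79998779296875, 108.30000305175781], [302.3999938964844, 146.39999389648438], [247.10000610351562, 160.1999969482422]] [[0.85, 0.104], [0.881, -0.05], [0.768, -0.069], [0.738, 0.083]] 0.1572153115066945 0.11440233218428784 [0.8091401  0.01697697 0.034     ]
```

View pics/c1.png

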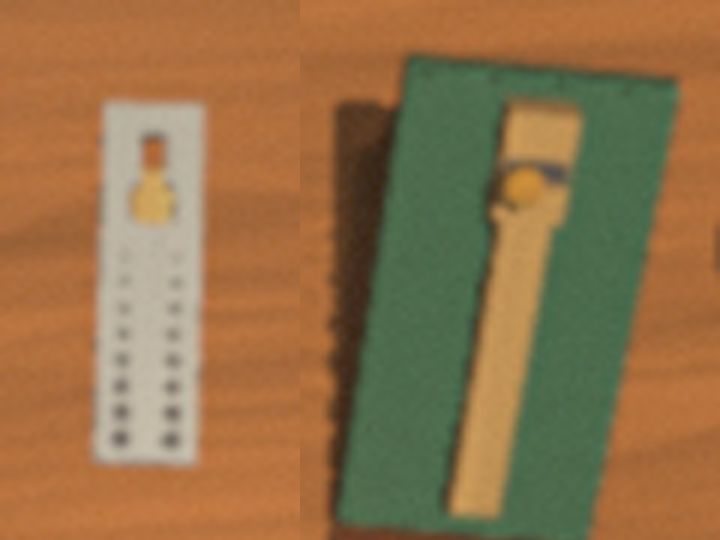

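View pics/c2.png

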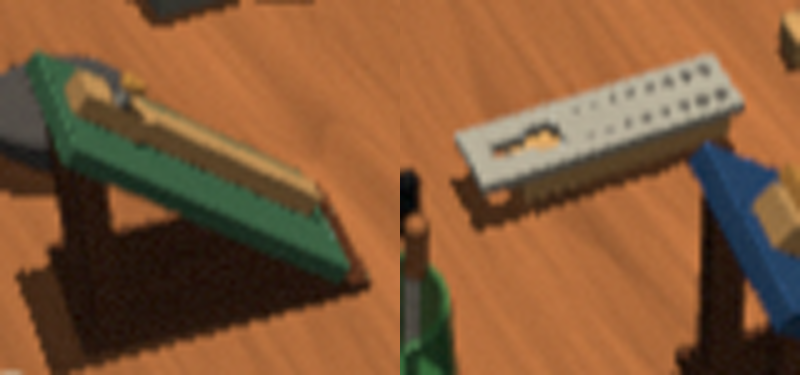

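The left crop confirms the drawplate: eye and slot at the far end, lying on the pale rest. Its corners in the top image are about (272.3,186.8), (289.2,187.2), (287.8,247.3) and (270.5,246.7). The right crop shows the empty green easel, with the brass head at about (382.2,181.3), left of the slot's middle.

```bash
cat >> h.py <<'E'
c40,s40=np.cos(np.radians(40)),np.sin(np.radians(40))
E
python3 - <<'E'
from h import *
A=lambda x,y:(255+x/6-.5,170+y/6-.5); B=lambda x,y:(345+(x-300)/6-.5,150+y/6-.5)
P=[onz("top",A(*p),.034) for p in((104,101),(205,103),(197,464),(93,460))]
P=np.array(P);print("plate",P.mean(0),np.linalg.norm(P[0]-P[1]),np.linalg.norm(P[1]-P[2]),np.linalg.norm(P[3]-P[0]))
d=(P[0]+P[1]-P[2]-P[3]);print("yaw",np.arctan2(d[1],d[0]))
print("eye",onz("top",A(153,203),.034))
# scene check corners of plate
for p in P: print("proj scene",proj("scene",p))
lo=onz("top",B(474,514),.15-.16*s40); up=onz("top",B(546,107),.15+.025*s40)
d=up-lo; print("lo",lo,"up",up,"horiz",np.hypot(*d[:2]),.185*c40,"yaw",np.arctan2(d[1],d[0]))
w=onz("top",B(447,512),.0472)-onz("top",B(501,517),.0472);print("width",np.linalg.norm(w))
# board corners: green, 16 mm below strip
def zb(x): return .15+x*s40-.016*c40
C=[onz("top",B(*p),zb(x)) for p,x in(((408,57),.035),((678,82),.035))]
print("board top",C,np.linalg.norm(C[0]-C[1]))
yaw=np.arctan2(d[1],d[0])
print("slot mid via lo", lo+np.r_[np.cos(yaw),np.sin(yaw),0]*.16*c40, "via up",up-np.r_[np.cos(yaw),np.sin(yaw),0]*.025*c40)
print("slot px", onz("top",B(533,173),.15))
hz=.15+.0175*c40; h=onz("top",B(523,188),hz); print("head",h)
base=h-.0175*np.array([-s40*np.cos(yaw),-s40*np.sin(yaw),c40]); print("peg base",base)
print("head scene proj",(proj("scene",h)-[205,135])*5+2.5)
print("edges (scene crop) lo/up",(proj("scene",lo)-[205,135])*5+2.5,(proj("scene",up)-[205,135])*5+2.5)
E
```

```text
plate [0.57936255 0.00450569 0.034     ] 0.044712269640676636 0.16080638392157048 0.16002114671836462
yaw -0.08425126455714421
eye [0.61344392 0.00111012 0.034     ]
proj scene [260.1445296  242.35586886]
proj scene [254.38807934 231.66914316]
proj scene [305.99838522 215.44991357]
proj scene [312.64004939 225.38637288]
lo [ 0.51138873 -0.23300253  0.04715398] up [ 0.65348653 -0.25518633  0.16606969] horiz 0.14381899862873526 0.14171822197701092 yaw -0.15486634328056387
width 0.023036287085913827
board top [array([ 0.67965751, -0.20383705,  0.16024086]), array([ 0.66232502, -0.3102268 ,  0.16024086])] 0.10779236322323028
slot mid via lo [ 0.63248898 -0.25190826  0.04715398] via up [ 0.63456461 -0.2522323   0.16606969]
slot px [ 0.63130468 -0.25080949  0.15      ]
head [ 0.62161252 -0.24311585  0.16340578]
peg base [ 0.63272668 -0.24485096  0.15      ]
head scene proj [133.02754497  82.72281115]
edges (scene crop) lo/up [313.55079132 191.60199909] [75.06413235 84.06422789]
```

Emit:
step_arm(commands=[[0.8,2,-2.5,0,0,0,0.03],[0.8,4.3,-5.3,0,0,0,0.08],[0.8,6.6,-8.1,0,0,0,0.13],[0.8,8.9,-10.9,0,0,0,0.2],[0.8,11.2,-13.8,0,0,0,0.273]])

```text
time: 0.52
tool_pos: [0.2958, 0.3526, 0.2264]
tool_rot: [-3.141, -0.0, 3.062]
contact_force: [1.1, 0.3, 0.4]
opening: 0.0735
grip_force: 0.0
```

Emit:
step_arm(commands=[[0.8,2.4,-3,0,0,0,0],[0.8,4.8,-6,0,0,0,0],[0.8,7.2,-9,0,0,0,0],[0.8,9.6,-12,0,0,0,0],[0.8,12,-15,0,0,0,0]])

```text
time: 0.93
tool_pos: [0.416, 0.2022, 0.2266]
tool_rot: [3.142, -0.0, 3.058]
contact_force: [-0.4, 0.4, 0.3]
opening: 0.0733
grip_force: 0.0
```

Emit:
step_arm(commands=[[0.8,2.4,-3,0,0,0,0],[0.8,4.8,-6,0,0,0,0],[0.8,7.2,-9,0,0,0,0],[0.8,9.6,-12,0,0,0,0],[0.8,12,-15,0,0,0,0]])

```text
time: 1.35
tool_pos: [0.536, 0.0522, 0.2264]
tool_rot: [3.141, -0.001, 3.057]
contact_force: [0.8, 1.4, -0.1]
opening: 0.0733
grip_force: 0.0
```

Emit:
step_arm(commands=[[0.8,2.4,-2.5,-2,0,0,0],[0.8,4.4,-4.9,-5,0,0,0],[0.8,4.4,-4.9,-9,0,0,0],[0.8,4.4,-4.9,-12,0,0,0],[0.8,4.4,-4.9,-13,0,0,0]])

```text
time: 1.77
tool_pos: [0.5762, 0.0046, 0.0913]
tool_rot: [3.141, -0.01, 3.056]
contact_force: [-0.4, 0.8, 0.4]
opening: 0.0738
grip_force: 0.0
```

Emit:
step_arm(commands=[[0.8,0,0,-3,0,0,0],[0.8,0,0,-5.5,0,0,0],[0.8,0,0,-7,0,0,0],[0.8,0,0,-7.8,0,0,0],[0.8,0,0,-7.8,0,0,0]])

```text
time: 2.18
tool_pos: [0.5788, 0.0053, 0.0179]
tool_rot: [3.141, -0.002, 3.058]
contact_force: [-0.2, -0.0, 0.7]
opening: 0.0732
grip_force: 0.0
```

```bash
python3 - <<'E'
from h import *
s=read_camera("scene");o=observe();print(o['tool_pos'],o['contact_force'])
t=read_camera("top")
up=lambda im,x,y,w,h,k:cv2.resize(im[y:y+h,x:x+w],None,fx=k,fy=k,interpolation=cv2.INTER_CUBIC)
cv2.imwrite("pics/c3.png",np.hstack([up(s,215,160,130,110,3),up(t,220,160,120,110,3)])[:,:,::-1])
E
```

```text
[0.57957156 0.00519321 0.01912679] [0.15724501 0.03008398 0.13285766]
```

View pics/c3.png

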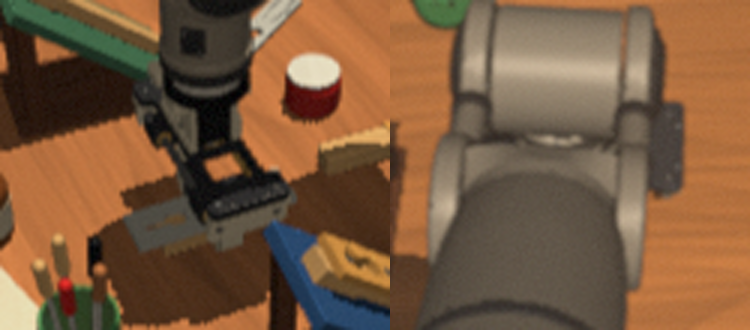

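The crop shows the fingers straddling the plate, with the keyhole end free beyond them. Closing now.

Emit:
step_arm(commands=[[0.3,0,0,0,0,0,0],[0.3,0,0,0,0,0,0],[0.3,0,0,0,0,0,0],[0.3,0,0,0,0,0,0],[0.3,0,0,0,0,0,0]], grip_force=45)

```text
time: 2.7
tool_pos: [0.5795, 0.0049, 0.0192]
tool_rot: [3.142, 0.001, 3.058]
contact_force: [-0.1, 0.3, -1.4]
opening: 0.0448
grip_force: 0.3
```

Emit:
step_arm(commands=[[0.3,0,0,0,0,0,0],[0.3,0,0,0.5,0,0,0],[0.3,0,0,1.5,0,0,0],[0.3,0,0,3.5,0,0,0],[0.3,0,0,6,0,0,0]])

```text
time: 3.12
tool_pos: [0.5779, 0.0051, 0.0782]
tool_rot: [3.141, -0.004, 3.058]
contact_force: [0.6, 0.0, -3.8]
opening: 0.0437
grip_force: 45.0
```

```bash
cat >> h.py <<'E'
from scipy.spatial.transform import Rotation as Ro
PSI=-0.157; PEG=np.array([.6327,-.2449,.15])
X=np.array([c40*np.cos(PSI),c40*np.sin(PSI),s40]);Y=np.array([-np.sin(PSI),np.cos(PSI),0]);Z=np.cross(X,Y)
RE=np.c_[X,Y,Z]; TP=np.array([0,.0003,-.007]) # TCP in plate frame
def goto(x,y,z,peg=PEG):  # eye relative to the peg base, underside height z
    o=observe(); tcp=peg+RE@(np.array([x-.035,y,z])+TP)
    R=RE@np.diag([-1,1,-1]); Rn=Ro.from_euler('xyz',o['tool_rot']).as_matrix()
    print("tcp",tcp.round(4),"shift cm",((tcp-o['tool_pos'])*100).round(2),"rv",Ro.from_matrix(R@Rn.T).as_rotvec().round(4))
def rel():  # where the eye is now in peg frame, from the arm
    o=observe(); Rn=Ro.from_euler('xyz',o['tool_rot']).as_matrix()@np.diag([-1,1,-1])
    e=o['tool_pos']+Rn@(np.array([.035,0,0])-TP)
    print("eye mm",(RE.T@(e-PEG)*1e3).round(1),"err",Ro.from_matrix(RE.T@Rn).as_rotvec().round(4),"F",(RE.T@o['contact_force']).round(1),"T",(RE.T@o['torque']).round(2),"t",o['time'])
E
python3 -c "
from h import *
goto(0,0,.08);goto(0,0,.025);rel()"
```

```text
tcp [ 0.5599 -0.2331  0.1834] shift cm [ -1.79 -23.82  10.53] rv [-0.0847 -0.6976 -0.0702]
tcp [ 0.5948 -0.2386  0.1413] shift cm [  1.7  -24.37   6.31] rv [-0.0847 -0.6976 -0.0702]
eye mm [-86.4 240.6 -12.3] err [0.0257 0.7023 0.0701] F [-2.   0.1 -3.3] T [-0.01 -0.11  0.02] t 3.1167
```

Emit:
step_arm(commands=[[0.3,-0.4,-1,3,-0.014,-0.116,-0.012],[0.3,-0.8,-3,6,-0.028,-0.233,-0.023],[0.3,-1.2,-6,9,-0.042,-0.349,-0.035],[0.3,-1.5,-9,10.5,-0.056,-0.465,-0.047],[0.3,-1.8,-12.5,10.5,-0.07,-0.581,-0.058]])

```text
time: 3.53
tool_pos: [0.5638, -0.1048, 0.1882]
tool_rot: [3.141, 0.549, 3.008]
contact_force: [1.5, 2.9, -4.8]
opening: 0.0432
grip_force: 45.0
```

Emit:
step_arm(commands=[[0.3,0,-3.5,0,-0.014,-0.116,-0.012],[0.3,0,-7,0,-0.014,-0.116,-0.012],[0.3,0,-10,0,-0.014,-0.116,-0.012],[0.3,0,-11.3,0,-0.014,-0.116,-0.012],[0.3,0,-11.3,0,-0.014,-0.116,-0.012]])

```text
time: 3.95
tool_pos: [0.564, -0.2221, 0.1845]
tool_rot: [3.137, 0.658, 2.99]
contact_force: [0.3, -1.2, -2.8]
opening: 0.0434
grip_force: 45.0
```

```bash
python3 -c "
from h import *
rel();goto(0,0,.03)
s=read_camera('scene');t=read_camera('top')
up=lambda im,x,y,w,h,k:cv2.resize(im[y:y+h,x:x+w],None,fx=k,fy=k,interpolation=cv2.INTER_CUBIC)
cv2.imwrite('pics/c4.png',np.hstack([up(s,185,95,100,110,4),up(t,340,120,80,110,4)])[:,:,::-1])"
```

```text
eye mm [ 2.7 11.6 77.9] err [0.0076 0.0404 0.0038] F [-1.4 -1.1 -2.5] T [-0.11  0.72  0.  ] t 3.95
tcp [ 0.5917 -0.2381  0.1451] shift cm [ 2.77 -1.6  -3.94] rv [-0.0096 -0.0394 -0.0078]
```

View pics/c4.png

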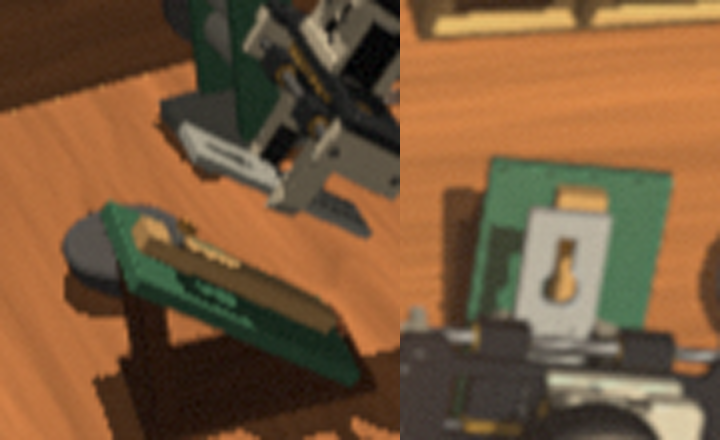

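The crop shows the plate held parallel above the green board, eye visible from the top camera at about top (481,183). Now closing in to 30 mm.

Emit:
step_arm(commands=[[0.3,0.7,-0.4,-1,0,0,0],[0.3,1.4,-0.8,-2,0,0,0],[0.3,2.1,-1,-3,0,0,0],[0.3,2.4,-1.1,-3.5,0,0,0],[0.3,2.4,-1.1,-3.5,0,0,0]])

```text
time: 4.47
tool_pos: [0.5879, -0.2251, 0.147]
tool_rot: [3.131, 0.652, 2.994]
contact_force: [-0.4, 0.7, -3.6]
opening: 0.0434
grip_force: 45.0
```

```bash
python3 -c "
from h import *
s=read_camera('scene');t=read_camera('top')
rel();goto(0,0,.03)
up=lambda im,x,y,w,h,k:cv2.resize(im[y:y+h,x:x+w],None,fx=k,fy=k,interpolation=cv2.INTER_CUBIC)
cv2.imwrite('pics/c5.png',np.hstack([up(s,205,120,60,60,6),up(t,360,150,50,60,6)])[:,:,::-1])"
```

```text
eye mm [-2.  11.9 34.5] err [0.0151 0.0443 0.0072] F [-3.5  0.5 -2.8] T [-0.01  0.79 -0.01] t 4.5667
tcp [ 0.5917 -0.2381  0.1451] shift cm [ 0.37 -1.25 -0.32] rv [-0.0138 -0.0426 -0.0152]
```

View pics/c5.png

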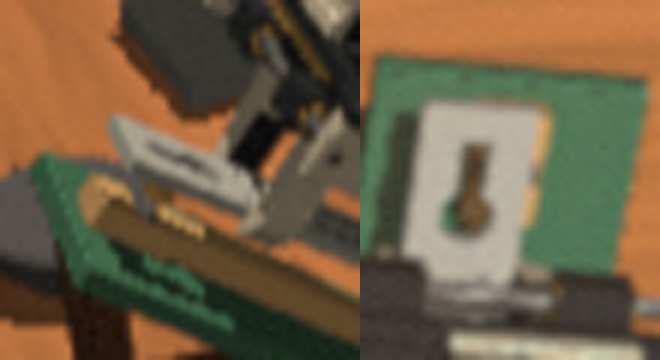

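```bash
python3 -c "
from h import *
o=observe();print(o['qpos'].round(3),o['joint_efforts'].round(2),o['tool_pos'],o['tool_rot'])"
```

```text
[-0.641  0.384  1.932  0.925  0.38  -2.864] [ 4.000e-02 -4.211e+01 -2.116e+01  1.240e+00 -9.400e-01 -6.000e-02] [ 0.58792997 -0.22560314  0.14829566] [3.13242604 0.65389024 2.99409691]
```

The wrist is close to its q5 and q6 limits at the full 40° tilt. I'll put the plate back on the rest and grip it again with the tool leaning 0.4 rad back, so the tool needs much less tilt at the board.

Emit:
step_arm(commands=[[0.3,-0.8,0.5,1.5,0,0,0],[0.3,-1.6,1,3,0,0.05,0],[0.3,-2,3,5,0,0.15,0],[0.3,-2,6,6,0,0.25,0],[0.3,-2,9,6,0,0.35,0]])

```text
time: 4.98
tool_pos: [0.5707, -0.1569, 0.2035]
tool_rot: [-3.134, 0.434, 3.018]
contact_force: [1.5, 2.1, -4.2]
opening: 0.0433
grip_force: 45.0
```

```bash
cat >> h.py <<'E'
def to(p,rot):
    o=observe(); Rn=Ro.from_euler('xyz',o['tool_rot']); Rt=rot if isinstance(rot,Ro) else Ro.from_euler('xyz',rot)
    print("shift cm",((np.array(p)-o['tool_pos'])*100).round(2),"rv",(Rt*Rn.inv()).as_rotvec().round(3),"q",o['qpos'].round(2),"pos",o['tool_pos'].round(4))
E
python3 -c "
from h import *
to((.5795,.0049,.10),(np.pi,0,3.058))"
```

```text
shift cm [  0.88  16.18 -10.35] rv [0.052 0.431 0.041] q [-0.47  0.28  1.78  0.22  0.69 -2.06] pos [ 0.5707 -0.1569  0.2035]
```

Emit:
step_arm(commands=[[0.3,0.2,3.5,0,0.01,0.11,0.01],[0.3,0.4,7,0,0.02,0.2,0.02],[0.3,0.6,10,-3,0.03,0.3,0.03],[0.3,0.8,14,-6,0.05,0.38,0.04],[0.3,0.8,14,-6,0.05,0.38,0.04]])

```text
time: 5.4
tool_pos: [0.579, -0.011, 0.1377]
tool_rot: [3.132, 0.044, 3.062]
contact_force: [-0.4, -0.0, -4.5]
opening: 0.0434
grip_force: 45.0
```

Emit:
step_arm(commands=[[0.3,0,0,0,0,0,0],[0.3,0,0,0,0,0,0]])

```text
time: 5.57
tool_pos: [0.5794, -0.0157, 0.1417]
tool_rot: [3.135, 0.053, 3.06]
contact_force: [0.7, -0.4, -3.0]
opening: 0.0433
grip_force: 45.0
```

```bash
python3 -c "
from h import *
to((.5795,.0049,.02),(np.pi,0,3.058))"
```

```text
shift cm [ 1.000e-02  2.060e+00 -1.217e+01] rv [-0.002  0.053 -0.002] q [-0.17  0.49  1.54  0.01  1.06 -1.66] pos [ 0.5794 -0.0157  0.1417]
```

Emit:
step_arm(commands=[[0.3,0,1,-2,0,0.03,0],[0.3,0,2.06,-5,0,0.053,0],[0.3,0,2.06,-8.5,0,0.053,0],[0.3,0,2.06,-11,0,0.053,0],[0.3,0,2.06,-11.6,0,0.053,0]])

```text
time: 5.98
tool_pos: [0.5775, 0.0034, 0.0232]
tool_rot: [3.139, -0.004, 3.057]
contact_force: [-2.4, -0.2, -3.8]
opening: 0.0432
grip_force: 45.0
```

Emit:
step_arm(commands=[[0.3,0,0,0,0,0,0],[0.3,0,0,-0.3,0,0,0],[0.3,0,0,-0.4,0,0,0],[0.3,0,0,-0.5,0,0,0],[0.3,0,0,-0.5,0,0,0]])

```text
time: 6.4
tool_pos: [0.5803, 0.0046, 0.0216]
tool_rot: [3.139, 0.002, 3.059]
contact_force: [0.4, 0.9, -3.7]
opening: 0.0434
grip_force: 45.0
```

```bash
python3 -c "
from h import *
to((.5795,.0049,.0190),(np.pi,0,3.058))"
```

```text
shift cm [-0.08  0.03 -0.26] rv [-0.003  0.002 -0.001] q [-0.13  0.67  1.6   0.    0.87 -1.62] pos [0.5803 0.0046 0.0216]
```

Emit:
step_arm(commands=[[0.3,0,0,-0.1,0,0,0],[0.3,0,0,-0.22,0,0,0],[0.3,0,0,-0.22,0,0,0]])

```text
time: 6.65
tool_pos: [0.5801, 0.0048, 0.0192]
tool_rot: [3.139, 0.001, 3.059]
contact_force: [-2.8, 0.4, 3.1]
opening: 0.0435
grip_force: 45.0
```

Emit:
step_arm(commands=[[0.65,0,0,0,0,0,0],[0.65,0,0,0,0,0,0],[0.65,0,0,0,0,0,0],[0.65,0,0,0,0,0,0],[0.65,0,0,0,0,0,0]])

```text
time: 7.07
tool_pos: [0.5796, 0.0049, 0.0179]
tool_rot: [3.138, -0.001, 3.059]
contact_force: [-0.2, -0.2, 0.2]
opening: 0.0596
grip_force: 0.0
```

Emit:
step_arm(commands=[[0.65,-0.1,0,0,0.009,0.1,0],[0.65,-0.2,0,0,0.017,0.2,0],[0.65,-0.3,0,0,0.025,0.3,0],[0.65,-0.45,0,0,0.034,0.4,0],[0.65,-0.45,0,0,0.034,0.4,0]])

```text
time: 7.48
tool_pos: [0.5757, 0.0046, 0.0156]
tool_rot: [3.137, -0.408, 3.059]
contact_force: [-1.1, -0.3, -1.1]
opening: 0.0596
grip_force: 0.0
```

```bash
python3 -c "
from h import *
s=read_camera('scene');t=read_camera('top')
to((.575,.0049,.0185),Ro.from_rotvec([.034,.4,0])*Ro.from_euler('xyz',(np.pi,0,3.058)))
up=lambda im,x,y,w,h,k:cv2.resize(im[y:y+h,x:x+w],None,fx=k,fy=k,interpolation=cv2.INTER_CUBIC)
cv2.imwrite('pics/c6.png',np.hstack([up(s,215,170,100,90,4),up(t,235,160,90,90,4)])[:,:,::-1])"
```

```text
shift cm [-0.   0.   0.2] rv [-0.003  0.     0.   ] q [-0.12  0.89  1.22 -0.01  1.44 -1.6 ] pos [0.575  0.0049 0.0165]
```

View pics/c6.png

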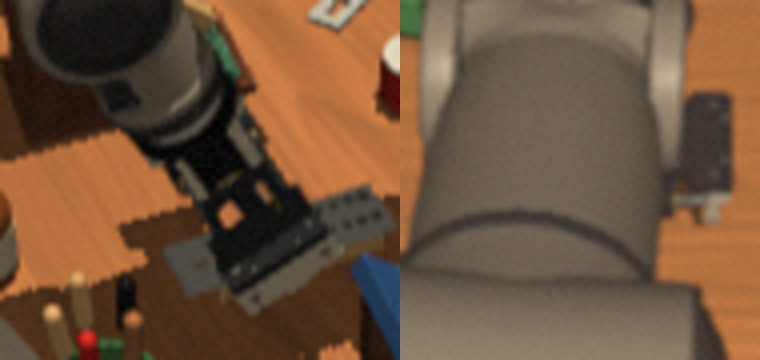

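The crop shows the gripper leaning away over the plate, which lies flat on the rest with the fingers on both sides.

Emit:
step_arm(commands=[[0.65,0,0,0.2,0,0,0],[0.3,0,0,0.2,0,0,0],[0.3,0,0,0.2,0,0,0],[0.3,0,0,0.2,0,0,0],[0.3,0,0,0.2,0,0,0]], grip_force=45)

```text
time: 8.0
tool_pos: [0.575, 0.005, 0.0209]
tool_rot: [3.137, -0.401, 3.059]
contact_force: [-0.9, 0.6, 3.2]
opening: 0.0432
grip_force: 45.0
```

Emit:
step_arm(commands=[[0.3,0,0,0,0,0,0],[0.3,0,0,0,0,0,0],[0.3,0,0,0,0,0,0]])

```text
time: 8.25
tool_pos: [0.575, 0.005, 0.0209]
tool_rot: [3.137, -0.402, 3.059]
contact_force: [-1.2, 0.8, 7.0]
opening: 0.0433
grip_force: 45.0
```

```bash
python3 -c "
from h import *
o=observe();print(o['tool_pos'],o['tool_rot'],o['contact_force'],o['grip_force'])"
```

```text
[0.57498702 0.00501244 0.02092614] [ 3.13727256 -0.40211074  3.05923764] [-1.15504007  0.78989132  7.02561336] 45.00086724758148
```

Emit:
step_arm(commands=[[0.3,0,0,0.6,0,0,0],[0.3,0,0,2,0,0,0],[0.3,0,0,5,0,0,0],[0.3,0,-1,8,0,0,0],[0.3,0,-2,12,0,0,0]])

```text
time: 8.67
tool_pos: [0.5739, -0.0148, 0.1399]
tool_rot: [3.137, -0.406, 3.06]
contact_force: [0.8, -0.1, -3.8]
opening: 0.0432
grip_force: 45.0
```

```bash
cat >> h.py <<'E'
TP=np.array([-.005,.0,-.005]); M=Ro.from_euler('z',-.083).inv()*Ro.from_euler('xyz',[3.1373,-.4021,3.0592])
def goto(x,y,z):
    o=observe(); Rt=Ro.from_matrix(RE)*M
    tcp=PEG+RE@(np.array([x-.035,y,z])+TP); to(tcp,Rt)
def rel():
    o=observe(); Rp=(Ro.from_euler('xyz',o['tool_rot'])*M.inv()).as_matrix()
    e=o['tool_pos']+Rp@(np.array([.035,0,0])-TP)
    print("eye mm",(RE.T@(e-PEG)*1e3).round(1),"err",Ro.from_matrix(RE.T@Rp).as_rotvec().round(4),"F",(RE.T@o['contact_force']).round(1),"T",(RE.T@o['torque']).round(2),"t",round(o['time'],2))
E
python3 -c "
from h import *
rel();goto(0,0,.06)"
```

```text
eye mm [-44.9 221.1  30.8] err [0.0262 0.7019 0.0721] F [-1.8  0.  -3.4] T [ 0.02 -0.61 -0.03] t 8.67
shift cm [ -0.64 -21.98   2.65] rv [-0.084 -0.697 -0.072] q [-0.15  0.76  1.12 -0.02  1.67 -1.63] pos [ 0.5739 -0.0148  0.1399]
```

Emit:
step_arm(commands=[[0.3,-0.1,-2,1,-0.014,-0.116,-0.012],[0.3,-0.2,-5,2,-0.028,-0.233,-0.024],[0.3,-0.4,-8.5,2.6,-0.042,-0.349,-0.036],[0.3,-0.5,-12,2.6,-0.056,-0.465,-0.048],[0.3,-0.6,-15.5,2.6,-0.07,-0.581,-0.06]])

```text
time: 9.08
tool_pos: [0.569, -0.1717, 0.1685]
tool_rot: [-3.139, 0.191, 2.997]
contact_force: [1.0, 0.5, -5.0]
opening: 0.0438
grip_force: 45.0
```

Emit:
step_arm(commands=[[0.3,0,-3,0,-0.014,-0.116,-0.012],[0.3,0,-5.5,0,-0.014,-0.116,-0.012],[0.3,0,-6.5,0,-0.014,-0.116,-0.012],[0.3,0,-6.5,0,-0.014,-0.116,-0.012],[0.3,0,-6.5,0,-0.014,-0.116,-0.012]])

```text
time: 9.5
tool_pos: [0.5692, -0.2353, 0.1664]
tool_rot: [3.137, 0.299, 2.983]
contact_force: [-0.7, 0.4, -4.0]
opening: 0.043
grip_force: 45.0
```

```bash
python3 -c "
from h import *
rel();goto(0,0,.025)"
```

```text
eye mm [ 1.3 -0.5 59. ] err [-0.0007 -0.0032 -0.0017] F [-3.2  0.3 -2.5] T [-0.04  0.4  -0.02] t 9.5
shift cm [ 2.06 -0.28 -2.68] rv [-0.     0.003  0.002] q [-0.58  0.42  1.63  0.17  0.83 -2.09] pos [ 0.5692 -0.2353  0.1664]
```

Emit:
step_arm(commands=[[0.3,0.6,-0.1,-0.8,0,0,0],[0.3,1.3,-0.2,-1.7,0,0,0],[0.3,1.8,-0.28,-2.4,0,0.003,0.002],[0.3,2.1,-0.28,-2.7,0,0.003,0.002],[0.3,2.1,-0.28,-2.7,0,0.003,0.002]])

```text
time: 9.92
tool_pos: [0.5904, -0.2368, 0.137]
tool_rot: [3.137, 0.294, 2.987]
contact_force: [-1.2, 0.0, -4.0]
opening: 0.0434
grip_force: 45.0
```

```bash
python3 -c "
from h import *
s=read_camera('scene');t=read_camera('top')
rel();goto(0,0,.02)
up=lambda im,x,y,w,h,k:cv2.resize(im[y:y+h,x:x+w],None,fx=k,fy=k,interpolation=cv2.INTER_CUBIC)
cv2.imwrite('pics/c7.png',np.hstack([up(s,205,120,60,60,6),up(t,360,150,50,60,6)])[:,:,::-1])
print((proj('top',PEG+Z*.0175)-[360,150])*6+360*np.array([1,0])+3,[(proj('top',PEG+RE@np.array([a,b,.033]))-[360,150])*6+[363,3] for a,b in((0,0),(.01,0),(-.01,0),(0,.01),(0,-.01))])"
```

```text
eye mm [-0.5  0.8 23.9] err [0.0013 0.0005 0.0014] F [-2.8  0.7 -3. ] T [-0.07  0.35 -0.02] t 10.02
shift cm [ 0.27 -0.12 -0.26] rv [-0.    -0.    -0.002] q [-0.56  0.48  1.61  0.17  0.79 -2.08] pos [ 0.5902 -0.2374  0.1384]
[493.07026472 188.05190742] [array([497.76999591, 203.96811382]), array([502.00466448, 180.45012861]), array([493.57150906, 227.28515739]), array([472.07126259, 201.66657775]), array([523.48083083, 206.27073369])]
```

View pics/c7.png

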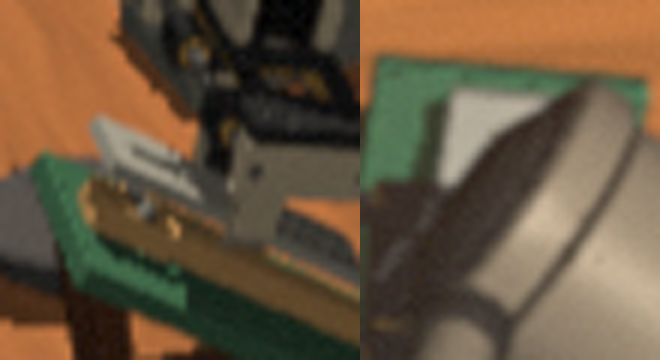

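The plate is parallel and just above the head. The top view is blocked by the wrist, except for the far left corner of the plate at crop (450,88). The far corner in the scene view is at (97,118). I'll compare both with the prediction.

```bash
python3 -c "
from h import *
c=PEG+RE@np.array([.0445,.0228,.0319])
print('top',(proj('top',c)-[360,150])*6+[363,3],'scene',(proj('scene',c)-[205,120])*6+3)
c=PEG+RE@np.array([.0445,-.0212,.0319]);print((proj('scene',c)-[205,120])*6+3)
c=PEG+RE@np.array([.0445,.0228,.0239]);print((proj('scene',c)-[205,120])*6+3)"
```

```text
top [456.86712345  91.38315515] scene [112.52315836 156.17898992]
[ 91.84823264 108.87223696]
[103.4328225  169.09719108]
```

```bash
python3 -c "
from h import *
t=cv2.imread('pics/c7.png')[:,360:]
h=cv2.cvtColor(t,cv2.COLOR_BGR2HSV)
m=((h[...,1]<50)&(h[...,2]>140))
L=[(y,np.argmax(m[y])) for y in range(100,165,5)]
T=[(x,np.argmax(m[:,x])) for x in range(455,530-0,5) if x<300] or [(x,np.argmax(m[40:130,x])+40) for x in range(80,190,8)]
print(L);print(T)
for b in(.0228,):
  for a in(.0445,.035,.025,.015): print('left edge',a,(proj('top',PEG+RE@np.array([a,b,.0319]))-[360,150])*6+3)
for b in(.015,.005,-.005): print('far edge',b,(proj('top',PEG+RE@np.array([.0445,b,.0319]))-[360,150])*6+3)
s=cv2.imread('pics/c7.png')[:,:360];h=cv2.cvtColor(s,cv2.COLOR_BGR2HSV)
m=((h[...,1]<50)&(h[...,2]>130)); m[:90]=0;m[:,210:]=0
c=max(cv2.findContours(m.astype(np.uint8),0,2)[0],key=cv2.contourArea);print(cv2.approxPolyDP(c,3,True)[:,0].tolist())
for a,b in((.0445,.0228),(.0445,-.0212),(.0,.0228),(0,-.0212)): print((proj('scene',PEG+RE@np.array([a,b,.0319]))-[205,120])*6+3)
"
```

```text
[(100, np.int64(93)), (105, np.int64(92)), (110, np.int64(92)), (115, np.int64(92)), (120, np.int64(91)), (125, np.int64(89)), (130, np.int64(88)), (135, np.int64(87)), (140, np.int64(86)), (145, np.int64(86)), (150, np.int64(86)), (155, np.int64(85)), (160, np.int64(83))]
[(80, np.int64(40)), (88, np.int64(129)), (96, np.int64(94)), (104, np.int64(92)), (112, np.int64(92)), (120, np.int64(93)), (128, np.int64(94)), (136, np.int64(95)), (144, np.int64(96)), (152, np.int64(96)), (160, np.int64(97)), (168, np.int64(97)), (176, np.int64(98)), (184, np.int64(40))]
left edge 0.0445 [96.86712345 91.38315515]
left edge 0.035 [ 92.97537229 114.40049994]
left edge 0.025 [ 88.91338622 138.42468089]
left edge 0.015 [ 84.88642995 162.24168185]
far edge 0.015 [117.27307066  93.19031611]
far edge 0.005 [143.44570483  95.50817777]
far edge -0.005 [169.6308905   97.82715099]
[[94, 124], [100, 145], [112, 158], [195, 194], [183, 178], [176, 178], [132, 153], [136, 145], [161, 157], [176, 159], [175, 156], [103, 122]]
[112.52315836 156.17898992]
[ 91.84823264 108.87223696]
[187.27750775 191.62051962]
[165.17942151 144.455977  ]
```

The prediction matches the top view to about 0.5 mm. Now lowering and watching the force.

Emit:
step_arm(commands=[[0.3,0.14,-0.08,-0.13,0,0,-0.002],[0.3,0.27,-0.12,-0.26,0,0,-0.002],[0.3,0.4,-0.14,-0.41,0,0,-0.002],[0.3,0.53,-0.16,-0.57,0,0,-0.002],[0.3,0.53,-0.16,-0.57,0,0,-0.002]])

```text
time: 10.43
tool_pos: [0.5954, -0.2396, 0.133]
tool_rot: [3.138, 0.296, 2.984]
contact_force: [0.1, -0.1, -3.2]
opening: 0.0436
grip_force: 45.0
```

```bash
python3 -c "
from h import *
rel();goto(0,0,.012)"
```

```text
eye mm [ 0.2 -0.6 16.3] err [-0.0008 -0.0003 -0.0008] F [-2.  -0.1 -2.5] T [-0.03  0.38 -0.03] t 10.43
shift cm [ 0.26  0.02 -0.34] rv [0.    0.    0.001] q [-0.56  0.5   1.6   0.17  0.78 -2.08] pos [ 0.5954 -0.2396  0.133 ]
```

Emit:
step_arm(commands=[[0.3,0.13,0.01,-0.17,0,0,0],[0.3,0.26,0.02,-0.34,0,0,0],[0.3,0.26,0.02,-0.34,0,0,0]])

```text
time: 10.68
tool_pos: [0.5979, -0.2392, 0.1295]
tool_rot: [3.138, 0.296, 2.984]
contact_force: [-0.1, 0.6, -4.2]
opening: 0.0435
grip_force: 45.0
```

```bash
python3 -c "
from h import *
rel();goto(0,0,.007)"
```

```text
eye mm [-0.2  0.1 11.9] err [-0.0007 -0.     -0.0008] F [-2.8  0.5 -3.1] T [ 0.    0.31 -0.03] t 10.68
shift cm [ 0.32 -0.07 -0.36] rv [-0.     0.     0.001] q [-0.56  0.51  1.6   0.17  0.78 -2.08] pos [ 0.5979 -0.2392  0.1295]
```

Still no contact at 12 mm, which is below the head's top at 17.5 mm, so the head is in the eye. Going on down.

Emit:
step_arm(commands=[[0.3,0.16,-0.03,-0.18,0,0,0],[0.3,0.32,-0.06,-0.36,0,0,0],[0.3,0.45,-0.08,-0.52,0,0,0],[0.3,0.45,-0.08,-0.52,0,0,0]])

```text
time: 11.02
tool_pos: [0.6025, -0.2401, 0.1242]
tool_rot: [3.138, 0.296, 2.984]
contact_force: [0.5, 0.5, -3.1]
opening: 0.0433
grip_force: 45.0
```

```bash
python3 -c "
from h import *
rel();goto(0,0,.002)"
```

```text
eye mm [0.  0.  4.9] err [-0.0007 -0.     -0.0008] F [-1.7  0.6 -2.7] T [-0.03  0.4  -0.01] t 11.02
shift cm [ 0.18 -0.03 -0.22] rv [0.    0.    0.001] q [-0.56  0.52  1.59  0.17  0.77 -2.07] pos [ 0.6025 -0.2401  0.1242]
```

Emit:
step_arm(commands=[[0.3,0.1,-0.02,-0.12,0,0,0],[0.3,0.18,-0.03,-0.22,0,0,0],[0.3,0.24,-0.04,-0.3,0,0,0],[0.3,0.24,-0.04,-0.3,0,0,0]])

```text
time: 11.35
tool_pos: [0.6049, -0.2405, 0.1216]
tool_rot: [3.138, 0.297, 2.984]
contact_force: [-0.5, -0.4, -3.7]
opening: 0.0438
grip_force: 45.0
```

```bash
python3 -c "
from h import *
rel();goto(0,0,0)"
```

```text
eye mm [ 0.2 -0.   1.3] err [-0.0008 -0.0005 -0.0006] F [-2.7 -0.4 -2.6] T [0.   0.32 0.01] t 11.35
shift cm [ 0.07 -0.01 -0.11] rv [0.    0.    0.001] q [-0.55  0.53  1.58  0.17  0.76 -2.07] pos [ 0.6049 -0.2405  0.1216]
```

Emit:
step_arm(commands=[[0.3,0.06,-0.01,-0.08,0,0,0],[0.3,0.12,-0.02,-0.15,0,0,0],[0.3,0.16,-0.025,-0.19,0,0,0],[0.3,0.16,-0.025,-0.19,0,0,0]])

```text
time: 11.68
tool_pos: [0.605, -0.2406, 0.1214]
tool_rot: [3.138, 0.295, 2.985]
contact_force: [-13.9, 2.1, 13.1]
opening: 0.0434
grip_force: 45.0
```

```bash
python3 -c "
from h import *
rel()"
```

```text
eye mm [ 0.2 -0.1  1.1] err [-0.0006  0.0011 -0.0001] F [-2.4 -0.1 19.1] T [ 0.14  1.94 -0.12] t 11.68
```

The plate is flat on the strip, pressed at about 20 N. I'll ease the pressure by about 1 mm, then slide it down the slope.

Emit:
step_arm(commands=[[0.3,-0.07,0.01,0.08,0,0,0],[0.3,-0.22,0.034,-0.05,0,0,0],[0.3,-0.45,0.07,-0.24,0,0,0],[0.3,-0.67,0.106,-0.43,0,0,0],[0.3,-0.83,0.13,-0.56,0,0,0]])

```text
time: 12.1
tool_pos: [0.6005, -0.2407, 0.1177]
tool_rot: [3.141, 0.304, 2.985]
contact_force: [-0.4, 0.7, 10.2]
opening: 0.0435
grip_force: 45.0
```

```bash
python3 -c "
from h import *
rel()"
```

```text
eye mm [-5.7 -0.9  1.5] err [-0.0032 -0.0085  0.0009] F [6.2 0.6 8.2] T [ 0.1  -0.08 -0.  ] t 12.1
```

Emit:
step_arm(commands=[[0.3,0,0,0,0,0,0],[0.3,0,0,0,0,0,0]])

```text
time: 12.27
tool_pos: [0.6001, -0.2406, 0.1174]
tool_rot: [3.141, 0.303, 2.985]
contact_force: [-1.7, 0.0, 10.7]
opening: 0.0431
grip_force: 45.0
```

```bash
python3 -c "
from h import *
rel()"
```

```text
eye mm [-6.2 -0.8  1.4] err [-0.003  -0.0072  0.0007] F [ 5.6 -0.2  9.2] T [ 0.05  0.15 -0.12] t 12.27
```

Emit:
step_arm(commands=[[0.3,-0.05,0.01,0.06,0,0,0],[0.3,-0.08,0.012,0.1,0,0,0],[0.3,-0.08,0.012,0.1,0,0,0]])

```text
time: 12.52
tool_pos: [0.597, -0.2391, 0.1147]
tool_rot: [3.138, 0.296, 2.984]
contact_force: [-0.7, 0.4, -2.3]
opening: 0.043
grip_force: 45.0
```

```bash
python3 -c "
from h import *
rel()"
```

```text
eye mm [-10.4   0.1   1.2] err [-0.0005  0.0005 -0.0009] F [-2.1  0.3 -1.3] T [ 0.03  0.31 -0.02] t 12.52
```

That was only friction. With light pressure the plate slides freely, and it is now 10 mm down.

Emit:
step_arm(commands=[[0.3,-0.23,0.036,-0.19,0,0,0],[0.3,-0.45,0.072,-0.39,0,0,0],[0.3,-0.68,0.108,-0.58,0,0,0],[0.3,-0.91,0.144,-0.77,0,0,0],[0.3,-0.91,0.144,-0.77,0,0,0]])

```text
time: 12.93
tool_pos: [0.5871, -0.2374, 0.1063]
tool_rot: [3.137, 0.294, 2.984]
contact_force: [-0.6, 0.3, -3.9]
opening: 0.0433
grip_force: 45.0
```

```bash
python3 -c "
from h import *
rel()"
```

```text
eye mm [-23.5   0.2   1.2] err [-0.0001  0.002  -0.0013] F [-3.   0.2 -2.6] T [0.01 0.43 0.  ] t 12.93
```

Emit:
step_arm(commands=[[0.3,-0.1,0.016,-0.09,0,0,0],[0.3,-0.2,0.032,-0.18,0,0,0],[0.3,-0.28,0.044,-0.25,0,0,0],[0.3,-0.36,0.056,-0.32,0,0,0],[0.3,-0.36,0.056,-0.32,0,0,0]])

```text
time: 13.35
tool_pos: [0.5852, -0.2375, 0.1048]
tool_rot: [3.138, 0.298, 2.984]
contact_force: [2.2, 0.5, -3.2]
opening: 0.0434
grip_force: 45.0
```

```bash
python3 -c "
from h import *
rel()"
```

```text
eye mm [-25.9  -0.2   1.3] err [-0.0012 -0.0022 -0.0003] F [-0.5  0.9 -3.8] T [ 0.07 -0.09 -0.05] t 13.35
```

Emit:
step_arm(commands=[[0.3,-0.08,0.012,-0.07,0,0,0],[0.3,-0.15,0.024,-0.13,0,0,0],[0.3,-0.23,0.036,-0.2,0,0,0],[0.3,-0.23,0.036,-0.2,0,0,0]])

```text
time: 13.68
tool_pos: [0.585, -0.2378, 0.1046]
tool_rot: [3.14, 0.304, 2.985]
contact_force: [8.6, 1.9, 2.1]
opening: 0.0434
grip_force: 45.0
```

```bash
python3 -c "
from h import *
rel()"
```

```text
eye mm [-26.1  -0.4   1.5] err [-0.0024 -0.0076  0.0005] F [ 7.6  3.2 -3.7] T [ 0.48 -1.1  -0.03] t 13.68
```

The peg is at the end of the slot, with a firm stop at 26 mm and about 10 N. Easing off, settling the plate flat, then opening.

Emit:
step_arm(commands=[[0.3,0.1,-0.016,0.08,0,0,0],[0.3,0.2,-0.032,0.16,0,0,0],[0.3,0.22,-0.035,0.13,0,0,0],[0.3,0.24,-0.038,0.1,0,0,0],[0.3,0.24,-0.038,0.1,0,0,0]])

```text
time: 14.1
tool_pos: [0.5853, -0.2376, 0.1047]
tool_rot: [3.139, 0.299, 2.985]
contact_force: [-0.6, 2.1, 7.4]
opening: 0.0434
grip_force: 45.0
```

```bash
python3 -c "
from h import *
rel()"
```

```text
eye mm [-25.9  -0.2   1.3] err [-0.0013 -0.0026 -0.0001] F [4.1 2.  6.3] T [ 0.39 -0.13 -0.06] t 14.1
```

Flat, home, and lightly pressed. Opening in small steps.

Emit:
step_arm(commands=[[0.5,0,0,0,0,0,0],[0.55,0,0,0,0,0,0],[0.6,0,0,0,0,0,0],[0.66,0,0,0,0,0,0],[0.66,0,0,0,0,0,0]])

```text
time: 14.52
tool_pos: [0.5844, -0.2374, 0.1029]
tool_rot: [3.138, 0.296, 2.984]
contact_force: [-0.4, -0.3, -0.3]
opening: 0.0597
grip_force: 0.0
```

```bash
python3 -c "
from h import *
o=observe();rel();print(o['opening'],(Ro.from_euler('xyz',o['tool_rot']).as_matrix()[:,2]).round(3))"
```

```text
eye mm [-27.7  -0.1   0.4] err [-0.0007  0.0003 -0.0009] F [-0.5 -0.4 -0.1] T [-0.02  0.12  0.01] t 14.52
0.05971119655297087 [ 0.288 -0.042 -0.957]
```

Emit:
step_arm(commands=[[0.66,-0.3,0.04,1,0,0,0],[0.66,-0.9,0.13,3,0,0,0],[0.66,-1.8,0.26,6,0,0,0],[0.66,-2.9,0.4,9.5,0,0,0],[0.66,-4.2,0.5,13,0,0,0]])

```text
time: 14.93
tool_pos: [0.5419, -0.232, 0.2348]
tool_rot: [3.138, 0.296, 2.984]
contact_force: [-0.2, -1.0, 0.5]
opening: 0.0605
grip_force: 0.0
```

Emit:
step_arm(commands=[[0.66,-3,3,1,0,0,0],[0.66,-6,6,2,0,0,0],[0.66,-9,8,2,0,0,0],[0.66,-12,10,2,0,0,0],[0.66,-12,10,2,0,0,0]])

```text
time: 15.35
tool_pos: [0.4176, -0.1284, 0.2532]
tool_rot: [3.137, 0.294, 2.985]
contact_force: [0.3, 0.7, -0.2]
opening: 0.0604
grip_force: 0.0
```

```bash
python3 -c "
from h import *
s=read_camera('scene');t=read_camera('top');rel()
up=lambda im,x,y,w,h,k:cv2.resize(im[y:y+h,x:x+w],None,fx=k,fy=k,interpolation=cv2.INTER_CUBIC)
cv2.imwrite('pics/c8.png',np.hstack([up(s,205,130,80,100,5),up(t,345,150,75,100,5)])[:,:,::-1])
for a,b in((.0715+.027-.08-.0,.022),):
  pass
for a in(.018,-.142):
  for b in(.022,-.022): print((proj('top',PEG+RE@np.array([a,b,.008]))-[345,150])*5+[402.5,2.5])"
```

```text
eye mm [-65.5  78.6 230.2] err [-0.0016 -0.0029  0.0003] F [ 1.5 -0.6  0.2] T [ 0.04  0.17 -0.07] t 15.45
[543.24192781 109.77654249]
[636.27716704 118.05131485]
[494.24738784 402.0988816 ]
[581.32874936 410.12830996]
```

View pics/c8.png

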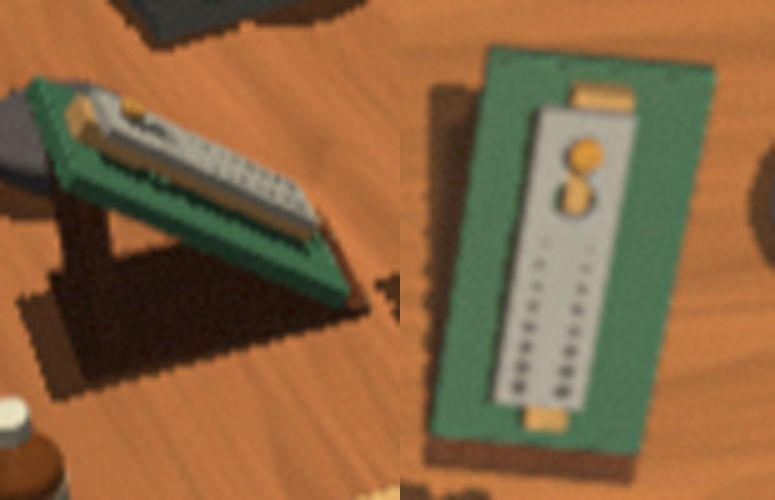

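The plate lies flat on the strip with the brass head at the top of its slot, at crop (586,155). Its corners are within about 4 crop pixels (2 mm) of the fully home prediction, it points straight down the slope, and the arm is clear.

```bash
python3 -c "
from cell import *
print(hand_in())"
```

```text
the job is handed in; nothing more can be done
None
```

The drawplate hangs fully home on the green easel's peg, flat and pointing straight down the slope. The job was handed in at about 15.5 s with the arm clear; the hand-in gave no verdict.

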